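# Mark a front-panel rail in the hand-struck punch fixture

## Task

Mark the blue-banded rail, whose colour matches the fixture's blue punch: push it along the fixture's channel under the punch until its end meets the stop, and let go. Then pick up the mallet and strike the sprung punch briskly, driving it all the way down, let the punch spring back, and stand the mallet back on its black rubber mat. Leave the orange rail and the other things on the bench alone.

Things in the scene. Friction and masses are not known exactly. Their poses are not given: they have to be found in the camera images.
- fixture: White and steel marking fixture, screwed down. Origin: bottom of its base plate (bench level), straight below the punch axis; z up; +x runs from the open loading end to the stop. Base plate 240 by 80 by 12 mm, x from -165 to +75 mm; the rail slides on its top. White overhang 60 mm wide over x = -26 to +22 mm, underside at z = 60 mm, top at 85 mm; column from there to x = +65 mm.
- stop (a point): Foot of the column's face that is the stop: fixture x = +22 mm, y = 0, z = 12 mm (top of the base plate). A rail that is fully home has its end here and its centre at fixture x = -63 mm, y = 0, and sticks out to x = -148 mm.
- mouth (a point): Middle of the channel's mouth: fixture x = -50 mm, y = 0, z = 12 mm. From here to the stop run two dark walls, inner faces at y = +-23.5 mm (47 mm apart), 6 mm thick, tops at z = 26 mm; before it the walls flare out over 24 mm to about 66 mm apart.
- punch (a joint): Travel of the sprung vertical punch in m: 0 up (at rest), 0.024 fully down, just short of the rail. The spring needs about 3 N at the start and 8 N when fully down, and lifts the punch again when the mallet leaves.
- punch_top (a point): Centre of the flat top of the punch's blue cap, 40 mm in diameter and 12 mm thick. It stands 123 mm above the bench when up and 99 mm when down.
- rail_blue: Aluminium rail 170 (x, long) by 40 (y) by 12 mm (z), 0.2 kg, flat on the bench, with a blue band 60 mm wide round its middle. Origin: centre of its underside. Both ends are alike. To load it under the punch, grip it on its half away from the punch, about 30 mm from the middle, so that the gripper clears the overhang and cap.
- rail_orange: The same rail with an orange band: not for this fixture. Origin: centre of its underside.
- mallet: Mallet standing on its head. Head: upright cylinder 44 mm in diameter, 64 mm high, black with red faces at both ends. Wooden handle, level, 22 mm wide and 26 mm high, its middle 32 mm above the lower face, pointing along the mallet's -x from 20 to 155 mm from the head's axis. 0.4 kg. Origin: centre of the lower red face; z up. Grip the handle near the head.
- mallet_face (a point): Centre of the mallet's lower red striking face (same point as the mallet's origin).
- mat: Black rubber mat 120 by 120 by 4 mm, fixed on the bench; the mallet starts on it. Origin: centre of its underside, at bench level.
- carton: Closed cardboard carton 100 (x) by 130 (y) by 60 mm high, beyond the fixture. Origin: centre of its underside.
- screwdriver: Screwdriver lying beyond the fixture; leave alone. Origin on its underside.

How it is judged (in metres and radians):
On the way, in this order (a step that is already met when the one before it is completed fails the run):
1. The blue-banded rail lies flat in the channel with its end within 5 mm of the stop, let go and at rest, and the punch still up (x of rail_blue in the frame of fixture between -0.068 and -0.058 m and y of rail_blue in the frame of fixture between -0.006 and 0.006 m and angle between the x axis of rail_blue and the x axis of fixture, either way round below 0.1 rad and z of rail_blue in the frame of fixture below 0.015 m and contact force between the fingers and rail_blue below 0.3 N and linear speed of rail_blue below 0.02 m/s and value of joint punch below 0.004 m), for 0.2 s.
2. A brisk blow: the gripped mallet's red face, within 16 mm of the cap centre, drives the punch faster than 80 mm/s (at 2 to 20 mm of travel), rail still home; a slow press does not count (contact force between the fingers and mallet above 2 N and contact force between mallet and fixture above 0.5 N and horizontal distance between mallet_face and punch_top below 0.016 m and value of joint punch between 0.002 and 0.02 m and velocity of joint punch above 0.08 m/s and x of rail_blue in the frame of fixture between -0.068 and -0.058 m and y of rail_blue in the frame of fixture between -0.006 and 0.006 m and angle between the x axis of rail_blue and the x axis of fixture, either way round below 0.1 rad and z of rail_blue in the frame of fixture below 0.015 m).
3. The punch is driven at least 22 mm down of its 24 mm under the gripped mallet, face still within 16 mm of the cap centre, rail still home (contact force between the fingers and mallet above 2 N and contact force between mallet and fixture above 0.5 N and horizontal distance between mallet_face and punch_top below 0.016 m and value of joint punch above 0.022 m and x of rail_blue in the frame of fixture between -0.068 and -0.058 m and y of rail_blue in the frame of fixture between -0.006 and 0.006 m and angle between the x axis of rail_blue and the x axis of fixture, either way round below 0.1 rad and z of rail_blue in the frame of fixture below 0.015 m).
At the end, for the whole second after the job is handed in: The blue rail is fully home in the channel (end within 5 mm of the stop, straight within 0.1 rad, flat on the base plate), the punch has sprung back up (within 3 mm), and the mallet stands upright on its head on the black mat, its head within 40 mm of the mat's centre, everything let go and at rest (x of rail_blue in the frame of fixture between -0.068 and -0.058 m and y of rail_blue in the frame of fixture between -0.006 and 0.006 m and angle between the x axis of rail_blue and the x axis of fixture, either way round below 0.1 rad and z of rail_blue in the frame of fixture below 0.015 m and linear speed of each of rail_blue, mallet below 0.02 m/s and value of joint punch below 0.003 m and horizontal distance between mallet and mat below 0.04 m and z of mallet in the frame of mat below 0.01 m and angle between mallet's own z axis and vertical below 0.12 rad); the robot touches nothing.
It fails at once if The orange rail is moved more than 20 mm (distance of rail_orange from where it was at the start of the episode above 0.02 m).
It fails at once if The carton is moved more than 20 mm (distance of carton from where it was at the start of the episode above 0.02 m).
It fails at once if The screwdriver is moved more than 20 mm (distance of screwdriver from where it was at the start of the episode above 0.02 m).
It also fails if it takes over 54 s, if anything falls off the work surface, if the arm or the gripper's body presses on something with over 40 N, if the wrist force passes 120 N, or if a joint passes its speed limit or range.

## Robot

A 7-joint arm with a two-finger parallel gripper is mounted at the origin on the work surface. World frame = base frame: x ahead of the robot, y to its left, z up, the work surface at z = 0. Lengths are in mm, angles in rad, forces in N, time in s.
With the tool pointing down it reaches from about 400 to 875 mm from the base axis. Payload 4.4 kg.
Tool frame: the origin (TCP) lies at the very end of the fingers, on their centre line; the grasp point (between the pads) lies 19 mm behind it; z points along the fingers, y is the line along which they close (so a half turn about z gives the same grasp; the last joint's range is limited). The gripper opens to 85 mm and grips with 20 to 120 N. Pads are 22 mm wide; open, the fingers measure 114 mm over their backs; the gripper's body (76 mm by 85 mm) begins 54 mm behind the grasp point. The pads swing forward as they close: fully open they stand 13 mm farther back than shut.
Start: joints at [1.125, 0.628, 0.038, 1.517, -0.027, 0.996, -0.02], TCP at [241.006, -603.684, 231.313] pointing down, gripper open.
Joint ranges: [-3.06, 3.06], [-0.37, 2.12], [-1.25, 1.32], [0.18, 2.47], [-1.1, 4.24], [0.23, 1.98], [-2.94, 2.94]. Speed limits (rad/s): [2.57, 2.57, 3.14, 3.14, 3.14, 3.14, 3.14].

## Interface

Orientations are given as [roll, pitch, yaw] about the fixed x, y, z axes, in that order (R = Rz(yaw) Ry(pitch) Rx(roll)).
In Python, from cell import read_state, get_image, camera_info, finish_job gives the robot as it stands.
- The arm moves only by the tool play_rows, never from a script. Its argument "deltas" is one flat list of numbers, 7 for each row, row after row: the shift along the tool's x, y, z in mm, then the turn, a rotation vector about the tool's x, y, z in rad, then the opening, from 0 (shut) to 1 (fully open). In form: [dx, dy, dz, ax, ay, az, grip, dx, dy, dz, ax, ay, az, grip, ...]. A call has 1 to 10 rows; each row is the pose to reach, as a shift and turn from the pose commanded when the call began, along the tool's axes at that moment; what a row does not reach only later rows make up. A row lasts 1/8 s, in which the tool goes at most 62.5 mm and 10.7 degrees, less where a joint would pass 70% of its speed; a pose out of reach is approached as far as the arm can. A call with a gripper value outside its range is refused whole. The fingers move at their own pace and stop on an object; the grip force is fixed at half the most. Time passes only in rows, so rows that repeat a pose let the fingers close. It gives the time, the measured TCP pose, the force, the opening and the grip force at its end, in the units of the state.
- read_state(): the state, without advancing time (a new reading comes with each control period).
- get_image(name): name is "scene" or "top" or "wrist"; returns the picture (480x640x3 uint8, red, green, blue); there is no depth.
- camera_info(name): a dict with "fx", "fy", "cx", "cy" (pixels), "T" (4x4, takes a point from camera to world coordinates). Camera axes: x right, y down, z forward; pixel columns grow to the right and rows downward; lengths in mm; the calibration is good to about 2 mm. The wrist camera is an equidistant fisheye: a pixel r from the principal point sees the ray r / f radians off the axis. A picture is of the moment at which its call begins: read the wrist's pose just before it. camera_info takes no time and is no camera call; for the wrist camera it gives the pose at the moment of the call.
- finish_job(): hands the job in; it is judged then, once.
The state is a dict: "clock": time; "qpos": joint angles; "qd": joint speeds; "tau": joint torques, N m; "eef_pos": TCP position; "tool_rot": TCP orientation; "force": force on the tool from outside, world axes, zero at the start; "torque": the same for the moment, N m; "width": finger opening in mm; "gripper_force": force on a finger pad.
Only numpy, scipy, OpenCV 4.12 (cv2) and the standard library are available. Lean on these libraries where they do the work, as an engineer would, in place of code of your own. Each camera call takes 0.05 s, during which the arm holds its last target. There are 200 camera calls.

## Working session

There is one attempt and no reset: what is moved stays moved. The work goes in short steps, Python scripts to look and compute and a tool call to move; the robot and the scene stay as the last step left them, time stands still between calls to the robot, and variables do not carry over. Pictures are saved under pics/ and viewed, at most 11 in all, crops included, and the job is handed in when it is done.

Besides the shell and the picture viewer there is one more tool, called after ">>>" as name(argument=value, ...) on one line, values as JSON. play_rows: Moves the arm, as the interface text tells. Its arguments: {"type":"object","properties":{"deltas":{"type":"array"}},"required":["deltas"]}

```bash
mkdir -p pics
cat > h.py <<'E'
import numpy as np, cv2
from cell import *
from scipy.spatial.transform import Rotation as R
def snap(n,f):
    im=get_image(n); cv2.imwrite('pics/'+f,im[:,:,::-1]); return im
def px2w(n,u,v,z):
    c=camera_info(n); T=np.array(c["T"]); d=np.array([(u-c["cx"])/c["fx"],(v-c["cy"])/c["fy"],1.])
    if n=="wrist":
        r=np.hypot(d[0],d[1]); d=np.array([d[0]/r*np.sin(r),d[1]/r*np.sin(r),np.cos(r)])
    d=T[:3,:3]@d; o=T[:3,3]; return (o+d*(z-o[2])/d[2]).round(1)
E
python3 - <<'E'
from h import *
for n in("top","scene"): snap(n,n+"0.png"); print(n,camera_info(n))
print(read_state())
E
```

```text
top {'fx': 550.5207556932618, 'fy': 550.5207556932618, 'cx': 329.77101933256705, 'cy': 225.996315213946, 'T': array([[ 2.21036088e-02, -9.85478822e-01,  1.68353560e-01,
         4.14603418e+02],
       [-9.99665675e-01, -1.95263937e-02,  1.69486855e-02,
        -2.18888460e+01],
       [-1.34152327e-02, -1.68671902e-01, -9.85580956e-01,
         1.36857158e+03],
       [ 0.00000000e+00,  0.00000000e+00,  0.00000000e+00,
         1.00000000e+00]])}
scene {'fx': 443.95928994956654, 'fy': 443.95928994956654, 'cx': 321.7802248505925, 'cy': 242.3252023203807, 'T': array([[ 1.85062578e-01,  6.52913925e-01, -7.34476173e-01,
         1.39276899e+03],
       [ 9.82677904e-01, -1.15496831e-01,  1.44929707e-01,
        -1.80661792e+02],
       [ 9.79695364e-03, -7.48574571e-01, -6.62978228e-01,
         8.12184921e+02],
       [ 0.00000000e+00,  0.00000000e+00,  0.00000000e+00,
         1.00000000e+00]])}
{'clock': 0.1, 'qpos': array([ 1.12520019,  0.6292355 ,  0.0384432 ,  1.51825798, -0.02700987,
        0.99629234, -0.02000188]), 'qd': array([-0.00059148, -0.0004465 ,  0.00070475, -0.00418842,  0.00067321,
        0.00053242,  0.00013693]), 'tau': array([ 3.43923086e-03, -5.64518523e+01,  1.23088863e+00, -1.93968576e+01,
        1.13672821e-02,  5.43425238e-03,  2.44653143e-05]), 'eef_pos': array([ 240.80355954, -603.1571443 ,  230.49596731]), 'tool_rot': array([-3.13991720e+00,  6.40079512e-06,  3.79790374e-01]), 'force': array([-1.0855257 ,  0.3282595 ,  0.29370176]), 'torque': array([-0.01177224,  0.02554892,  0.00325327]), 'gripper_force': 0.0, 'width': 84.84635877897371}
```

View pics/top0.png

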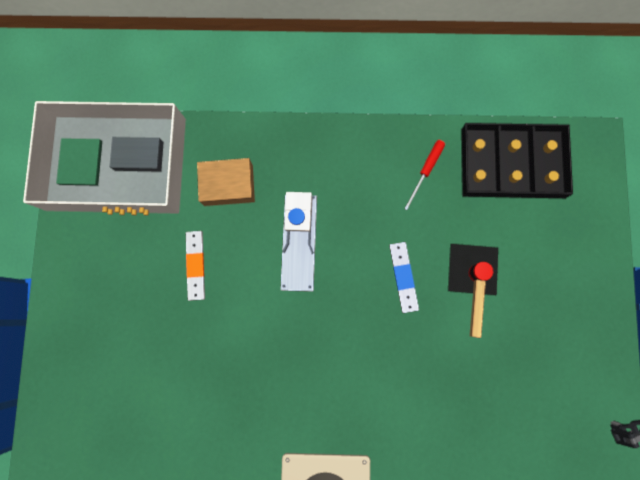

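View pics/scene0.png

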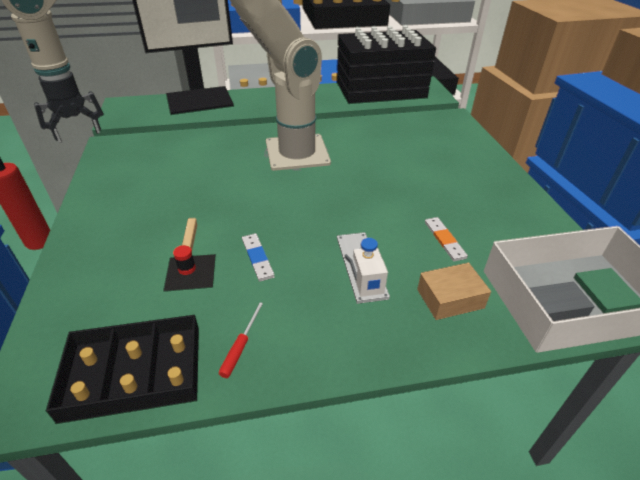

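The top view shows the fixture at about (297,240) with its cap at (297,216), the blue rail at (403,277), and the mallet head at (483,270). An enlarged crop will give finer pixels.

Run:
```python
import cv2
im=cv2.imread('pics/top0.png')[180:345,270:510]
cv2.imwrite('pics/c.png',cv2.resize(im,(792,545),interpolation=cv2.INTER_CUBIC))
```

```text
(no output)
```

View pics/c.png

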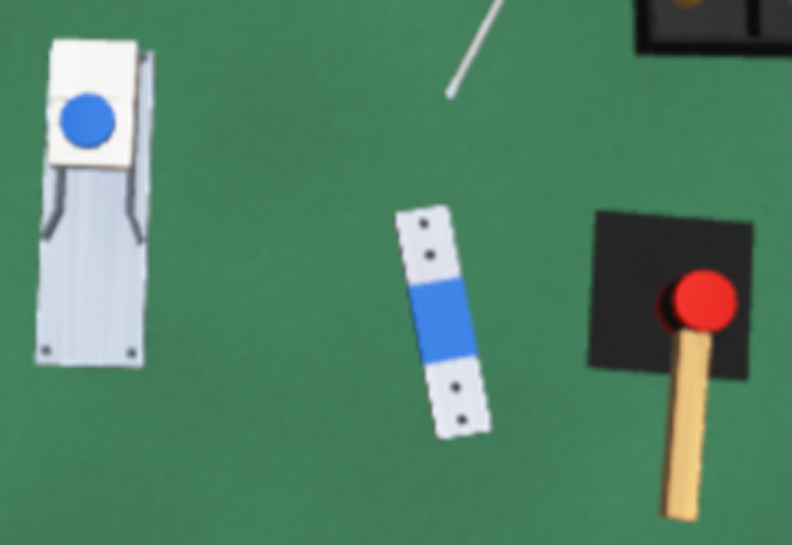

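```bash
cat > m.py <<'E'
from h import *
def p(u,v,z): return px2w("top",270+(u+.5)/3.3-.5,180+(v+.5)/3.303-.5,z)
bl,br,fr=p(37,365,12),p(143,367,12),p(154,52,12)
print("base",bl,br,fr, np.linalg.norm(bl-br),np.linalg.norm(fr-br)); d=fr-br; 
yaw=np.arctan2(d[1],d[0]);e=(br-bl);print("yaw",yaw,np.arctan2(e[0],-e[1]))
ex=np.array([np.cos(yaw),np.sin(yaw)]);print("punch axis by base",(bl+br)[:2]/2+165*ex,"cap",p(87.5,120.5,123))
c=[p(*q,12) for q in((395,212),(447,206),(491,431),(438,438))]
m=np.mean(c,0);f=(c[0]+c[1]-c[2]-c[3])/2;print("rail",m,np.linalg.norm(f),np.arctan2(f[1],f[0]))
h,n,t=p(705,301,68),p(693,332,49),p(682,520,49);g=n-t
print("mallet",h,t,np.linalg.norm((h-t)[:2]),np.arctan2((h-t)[1],(h-t)[0]))
mc=[p(*q,4) for q in((597,211),(753,224),(748,380),(588,367))];print("mat",np.mean(mc,0),np.linalg.norm(mc[0]-mc[1]))
s=read_state();M=R.from_euler('xyz',s["tool_rot"]).as_matrix();print(M.round(3))
E
python3 m.py
```

```text
base [484.2 117.9  12. ] [484.4  39.   12. ] [724.   37.1  12. ] 78.9002534850174 239.60753327055477
yaw -0.007929716926431756 0.0025348488166781185
punch axis by base [649.29481239  77.14161042] cap [648.9  77.5 123. ]
rail [ 523.575 -183.1     12.   ] 169.92869828254436 0.19064397451764445
mallet [ 536.9 -363.4   68. ] [ 382.9 -348.3   49. ] 154.73852138365547 -0.09773951849435061
mat [ 547.    -355.275    4.   ] 117.33993352648531
[[ 0.929  0.371 -0.001]
 [ 0.371 -0.929  0.002]
 [-0.    -0.002 -1.   ]]
```

```bash
cat >> h.py <<'E'
def go(*targets):
    s=read_state(); p=np.array(s["eef_pos"]); Q=R.from_euler('xyz',s["tool_rot"])
    print("t",round(s["clock"],2),"pos",p.round(1),"rot",np.round(s["tool_rot"],4),"F",np.round(s["force"],1),"w",round(s["width"],1),"gf",round(s["gripper_force"],1))
    for x,y,z,yaw in targets:
        D=Q.inv()*R.from_euler('xyz',[np.pi,0,yaw])
        print((x,y,z,yaw),"->",Q.inv().apply(np.array([x,y,z])-p).round(1),D.as_rotvec().round(4))
E
python3 -c "
from h import *
go((494,-189,150,.19),(494,-189,60,.19))"
```

```text
t 0.1 pos [ 240.8 -603.2  230.5] rot [-3.1399  0.      0.3798] F [-1.1  0.3  0.3] w 84.8 gf 0.0
(494, -189, 150, 0.19) -> [ 388.7 -290.6   81. ] [-0.0017  0.0002  0.1898]
(494, -189, 60, 0.19) -> [ 388.7 -290.5  171. ] [-0.0017  0.0002  0.1898]
```

>>> play_rows(deltas=[389, -290.5, 81, -0.0017, 0, 0.19, 1, 389, -290.5, 81, -0.0017, 0, 0.19, 1, 389, -290.5, 81, -0.0017, 0, 0.19, 1, 389, -290.5, 81, -0.0017, 0, 0.19, 1, 389, -290.5, 81, -0.0017, 0, 0.19, 1, 389, -290.5, 81, -0.0017, 0, 0.19, 1, 389, -290.5, 81, -0.0017, 0, 0.19, 1, 389, -290.5, 81, -0.0017, 0, 0.19, 1, 389, -290.5, 81, -0.0017, 0, 0.19, 1, 389, -290.5, 150, -0.0017, 0, 0.19, 1])

```text
clock: 1.35
eef_pos: [499.0, -191.0, 90.4]
tool_rot: [3.134, -0.009, 0.191]
force: [1.5, -0.1, -0.2]
width: 85.8
gripper_force: 0.0
```

Run:
```python
from h import *
go((494,-189,4,.19)); snap("wrist","w1.png"); c=camera_info("wrist"); print(c["fx"],c["cx"],c["cy"],np.round(c["T"],3))
```

```text
t 1.35 pos [ 499.  -191.    90.4] rot [ 3.1341 -0.0094  0.1913] F [ 1.5 -0.1 -0.2] w 85.8 gf 0.0
(494, -189, 4, 0.19) -> [-5.3 -3.5 86.3] [ 0.0075 -0.0094  0.0013]
371.64829954431775 318.26276854453835 243.65147815939108 [[ 1.89000e-01 -9.26000e-01 -3.27000e-01  5.75151e+02]
 [-9.82000e-01 -1.79000e-01 -6.10000e-02 -1.72471e+02]
 [-2.00000e-03  3.33000e-01 -9.43000e-01  2.20678e+02]
 [ 0.00000e+00  0.00000e+00  0.00000e+00  1.00000e+00]]
```

View pics/w1.png

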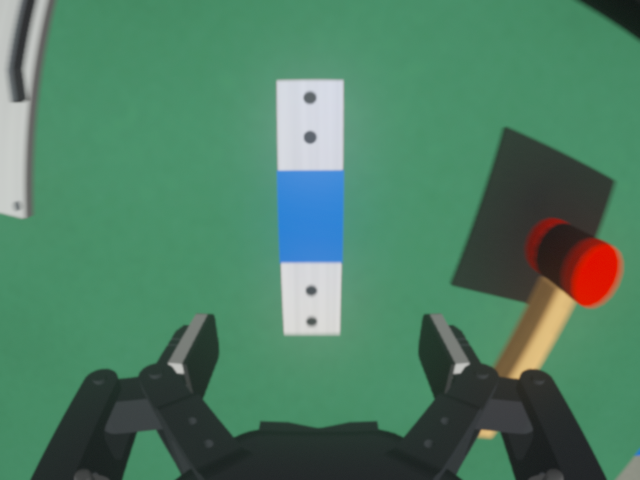

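The wrist view shows the rail upright at columns 277–344 and rows 79–335, between the fingers.

Run:
```python
from h import *
c=[px2w("wrist",u,v,12) for u,v in((277,79),(344,79),(341,335),(284,335))]
m=np.mean(c,0);f=(c[0]+c[1]-c[2]-c[3])/2;y=np.arctan2(f[1],f[0]);print(m,np.linalg.norm(f),y)
g=m[:2]-30*np.array([np.cos(y),np.sin(y)]);print(g); go((*g,3,y))
```

```text
[ 517.175 -178.975   12.   ] 160.3073454337012 0.19237969782865402
[ 487.72843916 -184.71085694]
t 1.4 pos [ 490.8 -188.8   79.7] rot [-3.139   0.0092  0.1903] F [-4.5  1.2 -6.4] w 85.6 gf 0.0
(np.float64(487.7284391625725), np.float64(-184.71085694100512), 3, np.float64(0.19237969782865402)) -> [-1.5 -4.4 76.8] [-0.0026  0.0092 -0.0021]
```

>>> play_rows(deltas=[0, 0, 40, 0, 0, 0, 1, 0, 0, 65, 0, 0, 0, 1, 0, 0, 77, 0, 0, 0, 1, 0, 0, 77, 0, 0, 0, 1, 0, 0, 77, 0, 0, 0, 0, 0, 0, 77, 0, 0, 0, 0, 0, 0, 77, 0, 0, 0, 0, 0, 0, 77, 0, 0, 0, 0, 0, 0, 77, 0, 0, 0, 0, 0, 0, 77, 0, 0, 0, 0])

```text
clock: 2.65
eef_pos: [495.6, -189.3, 12.1]
tool_rot: [3.14, -0.002, 0.19]
force: [-0.6, 1.6, 9.8]
width: 0.1
gripper_force: 4.6
```

>>> play_rows(deltas=[0, 0, -40, 0, 0, 0, 0, 0, 0, -77, 0, 0, 0, 0.5, 0, 0, -77, 0, 0, 0, 1, 0, 0, -77, 0, 0, 0, 1, 0, 0, -77, 0, 0, 0, 1, 0, 0, -77, 0, 0, 0, 1])

```text
clock: 3.4
eef_pos: [494.0, -189.5, 86.9]
tool_rot: [3.141, 0.001, 0.19]
force: [-0.3, 0.0, 0.8]
width: 85.6
gripper_force: 0.0
```

Run:
```python
from h import *
go((494,-189,4,.19)); snap("wrist","w2.png"); np.save("T2.npy",camera_info("wrist")["T"]); snap("top","t2.png")
import cv2
a=cv2.imread("pics/w2.png"); b=cv2.imread("pics/t2.png")[230:330,340:460]
cv2.imwrite("pics/c2.png",np.hstack([cv2.resize(a,(400,300)),cv2.resize(b,(360,300),interpolation=2)]))
```

```text
t 3.4 pos [ 494.  -189.5   86.9] rot [3.1408e+00 1.4000e-03 1.8970e-01] F [-0.3  0.   0.8] w 85.6 gf 0.0
(494, -189, 4, 0.19) -> [ 0.2 -0.6 82.9] [ 0.0008  0.0014 -0.0003]
```

View pics/w2.png

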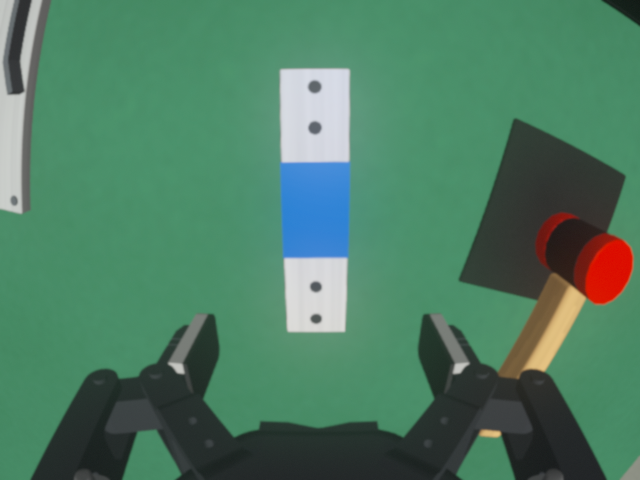

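The arm had stopped about 7 mm higher than planned because of the row limit. The rail has not moved and is centred at column 315, so I'll go lower.

>>> play_rows(deltas=[0, 0, 50, 0, 0, 0, 1, 0, 0, 75, 0, 0, 0, 1, 0, 0, 84, 0, 0, 0, 1, 0, 0, 84, 0, 0, 0, 1, 0, 0, 84, 0, 0, 0, 1, 0, 0, 84, 0, 0, 0, 0, 0, 0, 84, 0, 0, 0, 0, 0, 0, 84, 0, 0, 0, 0, 0, 0, 84, 0, 0, 0, 0, 0, 0, 84, 0, 0, 0, 0])

```text
clock: 4.75
eef_pos: [494.8, -189.6, 4.6]
tool_rot: [3.14, -0.001, 0.191]
force: [-1.4, 0.1, 6.2]
width: 38.3
gripper_force: 59.9
```

```bash
python3 -c "
from h import *
go((494,-189,55,.19),(454,78.3,55,-.005),(454,78.3,18,-.005))"
```

```text
t 4.75 pos [ 494.8 -189.6    4.6] rot [ 3.1399e+00 -7.0000e-04  1.9060e-01] F [-1.4  0.1  6.2] w 38.3 gf 59.9
(494, -189, 55, 0.19) -> [ -0.6  -0.7 -50.4] [ 0.0016 -0.0007  0.0006]
(454, 78.3, 55, -0.005) -> [  10.7 -270.7  -50.8] [ 0.0016 -0.0008  0.1956]
(454, 78.3, 18, -0.005) -> [  10.7 -270.7  -13.8] [ 0.0016 -0.0008  0.1956]
```

>>> play_rows(deltas=[0, 0, -50, 0, 0, 0, 0, 0, -40, -50, 0, 0, 0.05, 0, 2, -90, -50, 0, 0, 0.1, 0, 4, -140, -50, 0, 0, 0.15, 0, 8, -190, -50, 0, 0, 0.195, 0, 10, -240, -50, 0, 0, 0.195, 0, 10.7, -270.7, -50, 0, 0, 0.195, 0, 10.7, -270.7, -50, 0, 0, 0.195, 0, 10.7, -270.7, -50, 0, 0, 0.195, 0, 10.7, -270.7, -50, 0, 0, 0.195, 0])

```text
clock: 6.0
eef_pos: [454.3, 76.7, 53.4]
tool_rot: [3.139, -0.001, -0.007]
force: [0.1, -1.1, -2.5]
width: 38.0
gripper_force: 61.5
```

Run:
```python
from h import *
go((454,78.3,18,-.005))
snap("top","t3.png"); snap("wrist","w3.png")
b=cv2.imread("pics/t3.png")[180:320,250:360]
cv2.imwrite("pics/c3.png",np.hstack([cv2.resize(b,(330,420),interpolation=2),cv2.resize(cv2.imread("pics/w3.png")[:,180:500],(280,420))]))
```

```text
t 6.0 pos [454.3  76.7  53.4] rot [ 3.1393e+00 -7.0000e-04 -7.5000e-03] F [ 0.1 -1.1 -2.5] w 38.0 gf 61.5
(454, 78.3, 18, -0.005) -> [-0.3 -1.7 35.4] [ 0.0023 -0.0007 -0.0025]
```

View pics/c3.png

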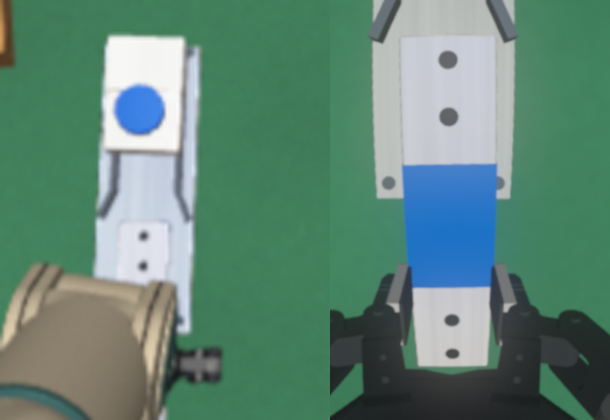

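Run:
```python
from h import *
w=lambda x,y,z:px2w("wrist",180+(x-330)/.875,y*480/420,z)
print("rail",w(401,37,60.8),w(495,37,60.8),w(403,164,60.8),w(496,164,60.8),w(404,287,60.8),w(497,287,60.8))
print("plate near",w(377,198,12),w(513,197,12),"at walls",w(373,30,12),w(515,30,12),"flare tips",w(373,40,26),w(514,40,26))
go()
```

```text
rail [568.4  96.9  60.8] [568.   58.9  60.8] [514.8  97.3  60.8] [514.5  58.1  60.8] [455.1 100.4  60.8] [454.7  55.2  60.8]
plate near [486.  121.3  12. ] [485.9  40.4  12. ] at walls [584.7 120.   12. ] [583.5  40.9  12. ] flare tips [575.6 116.8  26. ] [574.5  44.2  26. ]
t 6.1 pos [454.3  76.9  53.4] rot [ 3.1396e+00 -6.0000e-04 -7.4000e-03] F [ 0.2 -1.  -1.7] w 37.7 gf 61.5
```

>>> play_rows(deltas=[0, -2, 20, 0.002, 0, -0.002, 0, 0, -2, 35, 0.002, 0, -0.002, 0, 0, -2, 35, 0.002, 0, -0.002, 0, 20, -2, 35, 0.002, 0, -0.002, 0, 40, -2, 35, 0.002, 0, -0.002, 0, 60, -2, 35, 0.002, 0, -0.002, 0, 80, -2, 35, 0.002, 0, -0.002, 0, 95, -2, 35, 0.002, 0, -0.002, 0, 95, -2, 35, 0.002, 0, -0.002, 0, 95, -2, 35, 0.002, 0, -0.002, 0])

```text
clock: 7.35
eef_pos: [547.9, 79.3, 18.6]
tool_rot: [-3.141, 0.001, -0.004]
force: [-1.0, -1.0, -2.2]
width: 37.9
gripper_force: 61.5
```

>>> play_rows(deltas=[3, 0, 1, 0, 0, 0, 0, 6, 0, 1, 0, 0, 0, 0, 8, 0, 1, 0, 0, 0, 0, 8, 0, 1, 0, 0, 0, 0])

```text
clock: 7.85
eef_pos: [556.5, 79.5, 17.2]
tool_rot: [-3.141, 0.001, -0.003]
force: [-0.9, 0.2, -1.7]
width: 37.9
gripper_force: 61.5
```

>>> play_rows(deltas=[2, 0, 0, 0, 0, 0, 0, 2, 0, 0, 0, 0, 0, 0])

```text
clock: 8.1
eef_pos: [556.6, 79.7, 16.8]
tool_rot: [-3.141, 0.004, -0.003]
force: [-4.8, -0.1, -1.5]
width: 37.8
gripper_force: 61.5
```

>>> play_rows(deltas=[1.5, 0, 0.5, 0, 0, 0, 0, 1.5, 0, 0.5, 0, 0, 0, 0])

```text
clock: 8.35
eef_pos: [556.6, 79.7, 16.7]
tool_rot: [-3.14, 0.007, -0.003]
force: [-9.4, -0.1, 5.6]
width: 37.7
gripper_force: 62.2
```

>>> play_rows(deltas=[0, 0, 0, 0, 0, 0, 1, 0, 0, 0, 0, 0, 0, 1, 0, 0, 0, 0, 0, 0, 1, 0, 0, 0, 0, 0, 0, 1, 0, 0, -60, 0, 0, 0, 1, -60, 0, -100, 0, 0, 0, 1, -60, 0, -100, 0, 0, 0, 1, -60, 0, -100, 0, 0, 0, 1, -60, 0, -100, 0, 0, 0, 1])

```text
clock: 9.48
eef_pos: [501.6, 79.7, 116.3]
tool_rot: [-3.142, -0.001, -0.003]
force: [-0.8, 0.9, -0.0]
width: 85.6
gripper_force: 0.0
```

Run:
```python
from h import *
go()
snap("wrist","w4.png"); np.save("T4.npy",camera_info("wrist")["T"])
```

```text
t 9.47 pos [501.6  79.7 116.3] rot [-3.1416e+00 -1.1000e-03 -3.0000e-03] F [-0.8  0.9 -0. ] w 85.6 gf 0.0
```

View pics/w4.png

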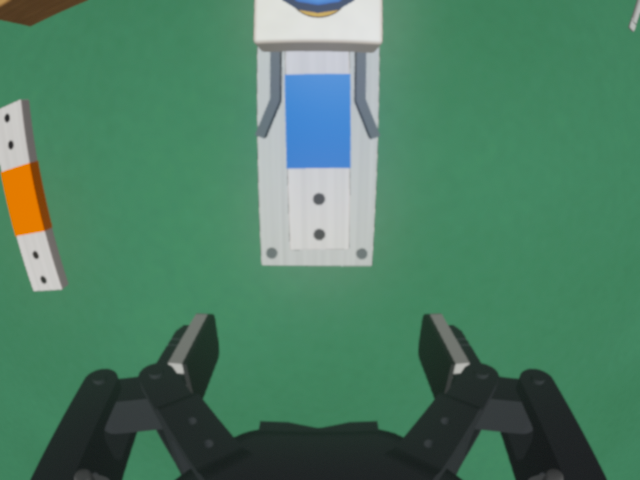

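The rail sits centred in the channel, with its end at row 249 and the plate end at row 265. I'll check that against the 17 mm gap expected.

Run:
```python
from h import *
w=lambda x,y,z:px2w("wrist",x,y,z)
print("rail end",w(289,249,24),w(350,249,24),"band",w(287,167,24),w(350,167,24),w(287,74,24),w(350,74,24));print("plate",w(262,265,12),w(372,265,12),w(380,50,12),w(257,50,12))
print("flare",w(262,136,26),w(373,136,26))
s=read_state();P=s["eef_pos"]
go((495,-359,150,-.098),(495,-359,60,-.098))
```

```text
rail end [502.2  99.8  24. ] [502.1  58.9  24. ] band [557.1  99.7  24. ] [557.  60.  24.] [616.1  99.   24. ] [616.   60.3  24. ]
plate [485.8 120.7  12. ] [485.5  41.6  12. ] [634.7  39.6  12. ] [634.9 119.5  12. ]
flare [577.3 114.8  26. ] [577.1  46.   26. ]
t 9.53 pos [501.5  79.6 116.1] rot [ 3.1414e+00 -6.0000e-04 -3.2000e-03] F [-0.2 -0.3  0.7] w 85.4 gf 0.0
(495, -359, 150, -0.098) -> [ -5.  438.6 -33.8] [ 0.0001 -0.0006  0.0948]
(495, -359, 60, -0.098) -> [ -5.1 438.6  56.2] [ 0.0001 -0.0006  0.0948]
```

>>> play_rows(deltas=[0, 60, -34, 0, 0, 0.05, 1, 0, 120, -34, 0, 0, 0.095, 1, 0, 180, -34, 0, 0, 0.095, 1, 0, 240, -34, 0, 0, 0.095, 1, -1, 300, -34, 0, 0, 0.095, 1, -1, 360, -34, 0, 0, 0.095, 1, -1, 420, -34, 0, 0, 0.095, 1, -1, 439.3, 0, 0, 0, 0.095, 1, -1, 439.3, 40, 0, 0, 0.095, 1, -1, 439.3, 40, 0, 0, 0.095, 1])

```text
clock: 10.78
eef_pos: [496.0, -358.4, 72.9]
tool_rot: [-3.137, 0.006, -0.099]
force: [-0.3, 0.2, 0.1]
width: 85.3
gripper_force: 0.0
```

>>> play_rows(deltas=[0, 0, 0, 0, 0, 0, 1, 0, 0, 0, 0, 0, 0, 1])

```text
clock: 11.02
eef_pos: [499.3, -360.1, 78.3]
tool_rot: [3.141, -0.003, -0.098]
force: [-0.6, 0.6, -0.3]
width: 85.6
gripper_force: 0.0
```

Run:
```python
from h import *
go((499.2,-359.7,17,-.098))
snap("wrist","w5.png"); np.save("T5.npy",camera_info("wrist")["T"])
```

```text
t 11.03 pos [ 499.3 -360.1   78.3] rot [ 3.1406e+00 -3.0000e-03 -9.7600e-02] F [-0.6  0.6 -0.3] w 85.6 gf 0.0
(499.2, -359.7, 17, -0.098) -> [-0.3 -0.5 61.3] [ 0.001  -0.003   0.0004]
```

View pics/w5.png

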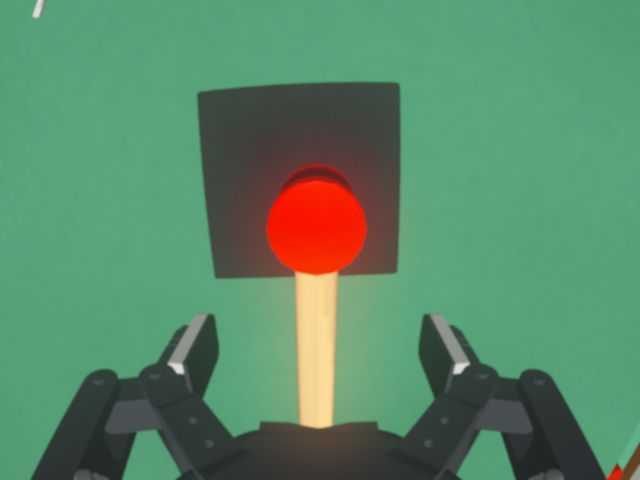

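The handle is centred between the fingers, with the head at (317,226), and the tool is straight.

```bash
python3 -c "
from h import *
print(px2w('wrist',317,226,68))"
```

```text
[ 539.5 -362.7   68. ]
```

>>> play_rows(deltas=[0, 0, 40, 0, 0, 0, 1, 0, 0, 61, 0, 0, 0, 1, 0, 0, 61, 0, 0, 0, 1, 0, 0, 61, 0, 0, 0, 0, 0, 0, 61, 0, 0, 0, 0, 0, 0, 61, 0, 0, 0, 0, 0, 0, 61, 0, 0, 0, 0, 0, 0, 61, 0, 0, 0, 0, 0, 0, 61, 0, 0, 0, 0, 0, 0, 61, 0, 0, 0, 0])

```text
clock: 12.32
eef_pos: [498.5, -359.5, 16.5]
tool_rot: [-3.141, -0.001, -0.098]
force: [-0.6, 2.5, 6.3]
width: 21.5
gripper_force: 59.9
```

```bash
python3 -c "
from h import *
go((612,79.3,150,-.003),(612,79.3,220,-.003))"
```

```text
t 12.32 pos [ 498.5 -359.5   16.5] rot [-3.1411e+00 -1.2000e-03 -9.8100e-02] F [-0.6  2.5  6.3] w 21.5 gf 59.9
(612, 79.3, 150, -0.003) -> [  70.1 -447.9 -133.2] [-0.0005 -0.0013 -0.0951]
(612, 79.3, 220, -0.003) -> [  70.2 -447.9 -203.2] [-0.0005 -0.0013 -0.0951]
```

>>> play_rows(deltas=[0, 0, -40, 0, 0, 0, 0, 0, 0, -90, 0, 0, 0, 0, 0, -20, -140, 0, 0, 0, 0, 8, -60, -174, 0, 0, -0.02, 0, 16, -110, -174, 0, 0, -0.04, 0, 25, -160, -174, 0, 0, -0.06, 0, 33, -210, -174, 0, 0, -0.08, 0, 41, -260, -174, 0, 0, -0.095, 0, 49, -310, -174, 0, 0, -0.095, 0, 57, -360, -174, 0, 0, -0.095, 0])

```text
clock: 13.58
eef_pos: [589.3, -5.2, 188.9]
tool_rot: [-3.141, 0.002, -0.003]
force: [-0.0, -1.4, -4.8]
width: 21.7
gripper_force: 60.3
```

```bash
python3 -c "
from h import *
go((611,79.3,190,-.003))"
```

```text
t 13.57 pos [589.3  -5.2 188.9] rot [-3.1413e+00  1.8000e-03 -3.3000e-03] F [-0.  -1.4 -4.8] w 21.7 gf 60.3
(611, 79.3, 190, -0.003) -> [ 21.4 -84.6  -1.1] [-0.0003  0.0018 -0.0003]
```

>>> play_rows(deltas=[10, -45, 0, 0, 0, 0, 0, 21, -85, 0, 0, 0, 0, 0, 21, -85, 10, 0, 0, 0, 0, 21, -85, 28, 0, 0, 0, 0, 21, -85, 28, 0, 0, 0, 0, 21, -85, 28, 0, 0, 0, 0])

```text
clock: 14.32
eef_pos: [611.3, 76.6, 161.8]
tool_rot: [3.141, -0.0, -0.005]
force: [-0.1, -0.3, -5.0]
width: 20.8
gripper_force: 60.1
```

Run:
```python
from h import *
go((611,79.3,160.5,-.003))
snap("scene","s6.png"); snap("wrist","w6.png");snap("top","t6.png")
a=cv2.imread("pics/s6.png")[190:320,280:460]; b=cv2.imread("pics/w6.png")
cv2.imwrite("pics/c6.png",np.hstack([cv2.resize(a,(498,360),interpolation=2),cv2.resize(b[:,180:460],(280*3//4,360))]))
```

```text
t 14.32 pos [611.3  76.6 161.8] rot [ 3.1414e+00 -1.0000e-04 -5.3000e-03] F [-0.1 -0.3 -5. ] w 20.8 gf 60.1
(611, 79.3, 160.5, -0.003) -> [-0.3 -2.7  1.3] [ 0.0002 -0.0001 -0.0023]
```

View pics/c6.png

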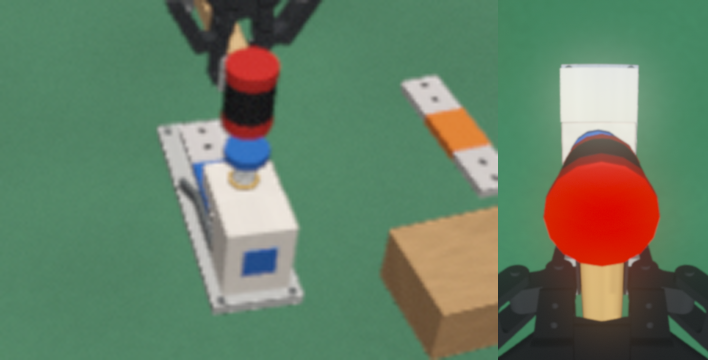

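>>> play_rows(deltas=[0, -2, 0, 0, 0, 0, 0, 0, -2, 0, 0, 0, 0, 0, 0, -2, 24, 0, 0, 0, 0, 0, -2, 48, 0, 0, 0, 0, 0, -2, 55, 0, 0, 0, 0, 0, -2, 56, 0, 0, 0, 0, 0, -2, 56, 0, 0, 0, 0])

```text
clock: 15.35
eef_pos: [612.5, 80.1, 111.0]
tool_rot: [-3.139, -0.004, -0.003]
force: [-9.9, -0.2, 27.9]
width: 21.1
gripper_force: 65.1
```

>>> play_rows(deltas=[0, 0, -30, 0, 0, 0, 0, 0, 0, -70, 0, 0, 0, 0, 0, 0, -80, 0, 0, 0, 0, 0, 0, -80, 0, 0, 0, 0, 0, 0, -80, 0, 0, 0, 0])

```text
clock: 15.98
eef_pos: [610.1, 80.2, 184.1]
tool_rot: [-3.142, 0.003, -0.003]
force: [0.4, -0.1, -4.8]
width: 21.1
gripper_force: 60.5
```

Run:
```python
from h import *
go((498.5,-359.5,190,-.098),(498.5,-359.5,17,-.098))
snap("scene","s7.png"); snap("wrist","w7.png")
a=cv2.imread("pics/s7.png")[150:320,270:460]; b=cv2.imread("pics/w7.png")
cv2.imwrite("pics/c7.png",np.hstack([cv2.resize(a,(403,360),interpolation=2),cv2.resize(b[:,120:520],(300,360))]))
```

```text
t 15.97 pos [610.1  80.2 184.1] rot [-3.1415e+00  2.8000e-03 -3.1000e-03] F [ 0.4 -0.1 -4.8] w 21.1 gf 60.5
(498.5, -359.5, 190, -0.098) -> [-110.3  440.    -5.6] [0.     0.0028 0.0949]
(498.5, -359.5, 17, -0.098) -> [-109.8  440.   167.4] [0.     0.0028 0.0949]
```

View pics/c7.png

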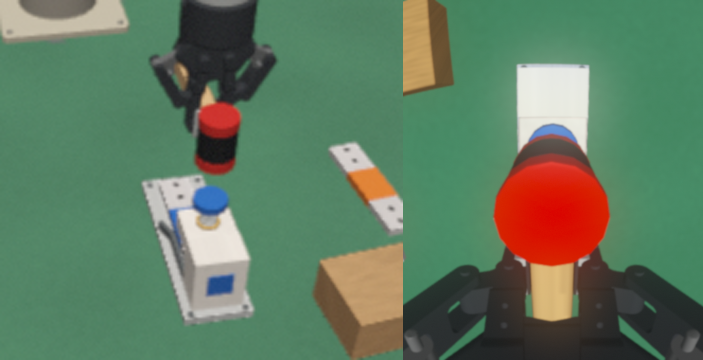

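The punch is back up and the mallet still hangs upright, so I'll return it to the mat.

>>> play_rows(deltas=[-15, 55, -5, 0, 0, 0.02, 0, -30, 110, -5, 0, 0, 0.04, 0, -45, 165, -5, 0, 0, 0.06, 0, -60, 220, -5, 0, 0, 0.08, 0, -75, 275, -5, 0, 0, 0.095, 0, -85, 330, -5, 0, 0, 0.095, 0, -95, 385, 20, 0, 0, 0.095, 0, -104, 436, 50, 0, 0, 0.095, 0, -104, 436, 100, 0, 0, 0.095, 0, -104, 436, 130, 0, 0, 0.095, 0])

```text
clock: 17.32
eef_pos: [503.9, -355.4, 52.2]
tool_rot: [-3.139, 0.004, -0.1]
force: [0.8, -0.2, -4.5]
width: 21.0
gripper_force: 60.5
```

>>> play_rows(deltas=[0, 0, 10, 0, 0, 0, 0, 0, 0, 10, 0, 0, 0, 0, 0, 0, 10, 0, 0, 0, 0])

```text
clock: 17.7
eef_pos: [507.1, -356.4, 47.1]
tool_rot: [3.14, -0.003, -0.098]
force: [0.2, 0.0, -4.6]
width: 20.9
gripper_force: 60.5
```

>>> play_rows(deltas=[0, 0, 12, 0, 0, 0, 0, 0, 0, 22, 0, 0, 0, 0, 0, 0, 28, 0, 0, 0, 0, 0, 0, 30, 0, 0, 0, 0, 0, 0, 30, 0, 0, 0, 0])

```text
clock: 18.32
eef_pos: [505.7, -355.2, 16.5]
tool_rot: [-3.14, 0.0, -0.098]
force: [-2.5, 3.8, 5.0]
width: 21.3
gripper_force: 62.0
```

Force has changed from -4.6 to +5, so the mallet is standing on the mat. I'll release and rise straight up.

>>> play_rows(deltas=[0, 0, 0, 0, 0, 0, 1, 0, 0, 0, 0, 0, 0, 1, 0, 0, 0, 0, 0, 0, 1, 0, 0, 0, 0, 0, 0, 1, 0, 0, -30, 0, 0, 0, 1, 0, 0, -80, 0, 0, 0, 1, 0, 0, -140, 0, 0, 0, 1, -60, 0, -160, 0, 0, 0, 1, -80, 0, -160, 0, 0, 0, 1, -80, 0, -160, 0, 0, 0, 1])

```text
clock: 19.58
eef_pos: [425.1, -348.0, 176.4]
tool_rot: [-3.141, -0.001, -0.101]
force: [0.6, 0.5, 0.1]
width: 85.4
gripper_force: 0.0
```

Run:
```python
from h import *
go(); snap("scene","s8.png")
cv2.imwrite("pics/c8.png",cv2.resize(cv2.imread("pics/s8.png")[170:320,140:480],(790,349),interpolation=2))
```

```text
t 19.57 pos [ 425.1 -348.   176.4] rot [-3.1411e+00 -8.0000e-04 -1.0060e-01] F [0.6 0.5 0.1] w 85.4 gf 0.0
```

View pics/c8.png

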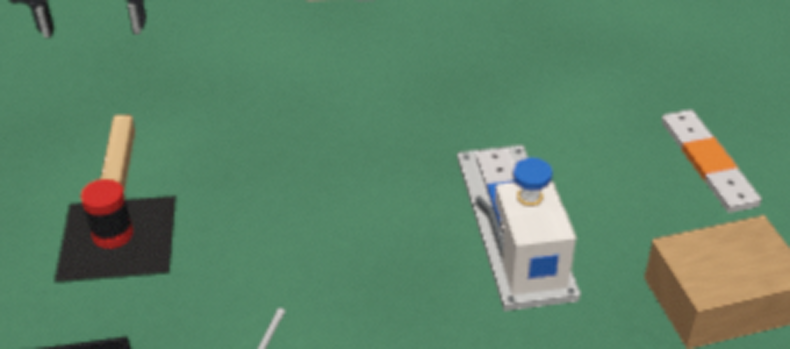

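The mallet stands upright on the mat (about (110,215)), the punch is up, and the rail is home.

```bash
python3 -c "
from cell import *
print(finish_job())"
```

```text
the job is handed in; nothing more can be done
None
```

The job is handed in: the blue rail is home against the stop, the punch was struck all the way down and sprang back up, and the mallet stands on its mat; I have no verdict back, and this rests on the images and force readings (punch speed not measured).

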